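# Push the nail tray home and flip its keeper lever over

## Robot

A 6-joint arm with a two-finger parallel gripper is mounted at the origin on the work surface. World frame = base frame: x ahead of the robot, y to its left, z up, the work surface at z = 0. Lengths are in m, angles in rad, forces in N, time in s.
With the tool pointing down it reaches from about 0.325 to 0.9 m from the base axis. Payload 6.1 kg.
Tool frame: the origin (TCP) lies midway between the tips of the shut fingers; the grasp point (between the pads) lies 19 mm behind it; x points along the fingers, y is the direction in which the jaws open and shut, and the axes are right-handed (so a half turn about x gives the same grasp; the last joint's range is limited). The gripper opens to 85 mm and grips with 20 to 120 N. Pads are 22 mm wide; open, the fingers measure 114 mm over their backs; the gripper's body (76 mm by 85 mm) begins 54 mm behind the grasp point. The pads swing forward as they close: fully open they stand 13 mm farther back than shut.
Start: joints at [-1.446, 0.22, 1.526, -0, 1.395, -0.126], TCP at [0.155, -0.605, 0.231] pointing down, gripper open.
Joint ranges: [-2.98, 2.98], [-0.91, 2.08], [0.09, 2.57], [-1.24, 4.39], [0.2, 2.65], [-2.68, 2.68]. Speed limits (rad/s): [2.57, 2.57, 3.01, 3.14, 3.14, 3.14].

## Interface

Orientations are given as [roll, pitch, yaw] about the fixed x, y, z axes, in that order (R = Rz(yaw) Ry(pitch) Rx(roll)).
In Python, from plant import movep, move_l, set_joints, gripper_to, hold, inverse_kinematics, observe, get_image, get_calibration, Unreachable, job_done gives the robot as it stands. Calls block until the motion is done:
- movep(position, orientation): joint-space move of the TCP to a pose.
- move_l(position, feed=0.15, rotation=None, max_force=None): straight line of the TCP; rotation=None keeps the orientation; feed is the mean speed in m/s. With max_force (N) it stops when the force on the tool has changed by that much, and returns True; else False.
- set_joints(angles): joint-space move.
- gripper_to(opening, f_grip=None): finger opening in m; f_grip is the grip in N (None keeps the last); returns when the fingers have stopped.
- hold(seconds).
- inverse_kinematics(position, orientation): joint angles nearest the present ones, or None.
- observe(): the state.
- get_image(name): name is "side" or "top"; returns (picture, depth): 480x640x3 uint8, red, green, blue; 480x640 float32, m along the optical axis (not along the pixel's ray), 0 where there is no reading.
- get_calibration(name): a dict with "intrinsics" (3x3 intrinsics, pixels), "dist_coeffs" ([k1, k2, p1, p2, k3] as OpenCV has them; the pictures are not rectified), "world_from_camera" (4x4, takes a point from camera to world coordinates). Camera axes: x right, y down, z forward; pixel columns grow to the right and rows downward; lengths in m; the calibration is good to about 2 mm. A picture is of the moment at which its call begins. get_calibration takes no time and is no camera call.
A pose or a line that the arm cannot do raises Unreachable and nothing moves.
- job_done(): hands the job in, once; it reports no verdict.
The state is a dict: "time_s": time; "q": joint angles; "joint_velocities": joint speeds; "joint_torque": joint torques, N m; "eef_pos": TCP position; "tcp_rot": TCP orientation; "ft_force": force on the tool from outside, world axes, zero at the start; "torque": the same for the moment, N m; "opening": finger opening in m.
Only numpy, scipy, OpenCV 4.12 (cv2) and the standard library are available. Lean on these libraries where they do the work, as an engineer would, in place of code of your own. Each camera call takes 0.05 s, during which the arm holds its last target. There are 200 camera calls.

## Task

With the fingertips only, push the wooden nail tray all the way into its steel bay until it meets the back stop, and after that push the black-sleeved keeper lever up and over its center so that it snaps down fully across the front of the tray. Only push: do not lift or tip the tray, leave the tape roll, the carton and the blue cartridge where they are, and finish clear of everything.

Things in the scene. Friction and masses are not known exactly. Their poses are not given: they have to be found in the camera images.
- dock: Fixed sheet-steel tray bay. Origin: on the bench under the middle of its open mouth; x points into the bay, away from the robot (yaw up to 0.35 rad either way), y left, z up. Base plate 6 mm thick, x -105 to 180, y -112 to 78 mm. Side rails 34 mm high over the bench, inner faces at y = +-59, x 6 to 174 mm. Back stop 46 mm high, inner face at x = 170 mm.
- tray: Loose open-topped wooden tray with nails in it, 170 (x) x 110 (y) x 60 mm high, 7 mm walls, 0.4 to 0.85 kg. Origin under its centre; x from front to back. It stands on the base plate between the rails, 4 mm to spare each side, sticking 40 to 90 mm out of the mouth. It slides in straight when pushed at the middle of its front, against a few newtons of friction.
- tray_front (a point): Centre of the outer face of the tray's front wall (nearest the robot), half-way up, axes as the tray's. At first it is at x = -40 to -90 mm of the dock; with the tray fully home it is at x = 0 of the dock. Always 36 mm above the bench.
- latch (a joint): Keeper lever's angle, rad. 0: open, leaning out to the right (dock's -y) 0.55 rad from upright. 0.55: upright (center). 2.05: closed, nearly level across the front of the mouth, pointing to the dock's +y. A spring drives it from 0.55 to the nearer end, so past upright it snaps down by itself; about 1.5 N at its end starts it. If the tray is not home it comes down on the tray and cannot close.
- latch_pivot (a point): Lever's pivot, on the right of the mouth at x = -14, y = -85, z = 40 mm of the dock, in a fixed dark bracket 52 mm high, 36 mm (x) by 30 mm (y). The pivot line is parallel to the dock's x axis: the lever swings in the dock's y-z plane at x = -14 mm.
- latch_tip (a point): Centre of the lever's round end, 110 mm from the pivot. The lever is a bar of radius 7 mm for 45 mm, then a black rubber sleeve of radius 10 mm to the end. Open, this point is 134 mm above the bench and at y = -142 mm of the dock; upright, 150 mm above the bench. Pushed from the right towards the dock's +y, well past upright, the lever flips over; its end rises 16 mm along the finger on the way.
- tape: Loose tape roll lying flat, 100 mm across, 24 mm high; origin under its centre. Leave alone.
- carton: Loose small cardboard carton, 60 x 110 x 45 mm; origin under its centre. Leave alone.
- cartridge: Loose blue metal cartridge standing upright, 48 mm across, 125 mm high, origin under its centre. It stands to the right of the bay, 100 to 155 mm deeper than the lever. Leave alone.
There are look-alikes about, which are no part of the job. What is meant by the tray is not yellow, and is the larger of those in its own colour.

How it is judged:
By the outcome, as a careful person would: the job done as asked, in the order asked, and still so for the second after the job is handed in, with the robot touching nothing.
It also fails if it takes over 48 s, if anything falls off the work surface, if the arm or the gripper's body presses on something with over 40 N, if the wrist force passes 120 N, or if a joint passes its speed limit or range.

## Working session

There is one attempt and no reset: what is moved stays moved. The work goes in short steps, each a Python script; the robot and the scene stay as the last script left them, time stands still between calls to the robot, and variables do not carry over. Pictures are saved under pics/ and viewed, about 8 in all and at most 12, crops included, and the job is handed in when it is done.

```bash
mkdir -p pics; ls
python3 - <<'E'
from plant import *
import cv2, numpy as np
for n in("side","top"):
    p,d=get_image(n); cv2.imwrite(f"pics/{n}0.png",p[:,:,::-1]); np.savez(f"pics/{n}0.npz",p=p,d=d)
    c=get_calibration(n); print(n,c, (d>0).mean())
print(observe())
E
```

```text
pics
side {'intrinsics': array([[582.25322007,   0.        , 325.80391699],
       [  0.        , 582.25322007, 239.51349543],
       [  0.        ,   0.        ,   1.        ]]), 'dist_coeffs': array([-0.07363152,  0.        ,  0.        ,  0.        ,  0.        ]), 'world_from_camera': array([[-0.93601337, -0.20885347,  0.28330054,  0.24482939],
       [-0.35125954,  0.50339537, -0.7894364 ,  0.89657832],
       [ 0.02226435, -0.83843505, -0.54454658,  0.69975759],
       [ 0.        ,  0.        ,  0.        ,  1.        ]])} 0.99603515625
top {'intrinsics': array([[459.20727725,   0.        , 320.42885203],
       [  0.        , 459.20727725, 242.36903874],
       [  0.        ,   0.        ,   1.        ]]), 'dist_coeffs': array([-0.07128668,  0.        ,  0.        ,  0.        ,  0.        ]), 'world_from_camera': array([[ 3.85478361e-02, -9.76891280e-01,  2.10231993e-01,
         3.76255195e-01],
       [-9.99256592e-01, -3.78056084e-02,  7.54980313e-03,
         4.05374012e-02],
       [ 5.72611557e-04, -2.10366733e-01, -9.77622376e-01,
         9.71080783e-01],
       [ 0.00000000e+00,  0.00000000e+00,  0.00000000e+00,
         1.00000000e+00]])} 0.9960091145833333
{'time_s': 0.1, 'q': array([-1.44609646e+00,  2.21162693e-01,  1.52746170e+00,  1.82203103e-05,
        1.39472281e+00, -1.26107232e-01]), 'joint_velocities': array([-0.00018639, -0.00194523, -0.00302377,  0.00030757, -0.00059913,
       -0.00025076]), 'joint_torque': array([ 4.34016993e-04, -4.98244321e+01, -3.90545833e+01, -2.45033807e-04,
        5.67939074e-03, -1.58483437e-05]), 'eef_pos': array([ 0.1550469 , -0.60491102,  0.23031762]), 'tcp_rot': array([-1.70712404,  1.56904168,  1.6852725 ]), 'ft_force': array([ 0.31436292,  0.01028822, -1.17852362]), 'torque': array([-0.026189  , -0.02297587, -0.02272052]), 'opening': 0.08543471020882659}
```

View pics/side0.png

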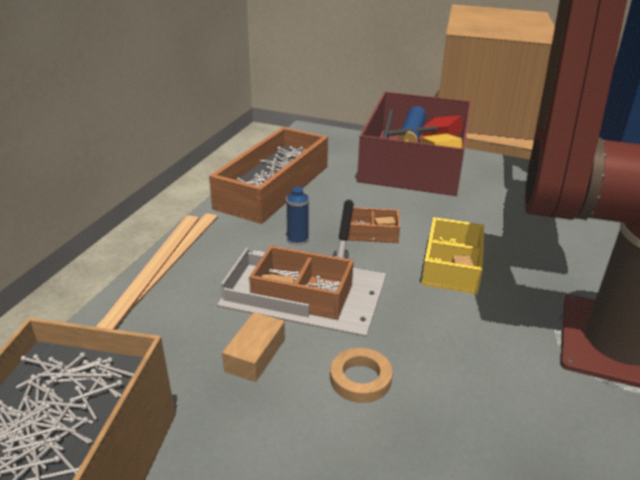

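View pics/top0.png

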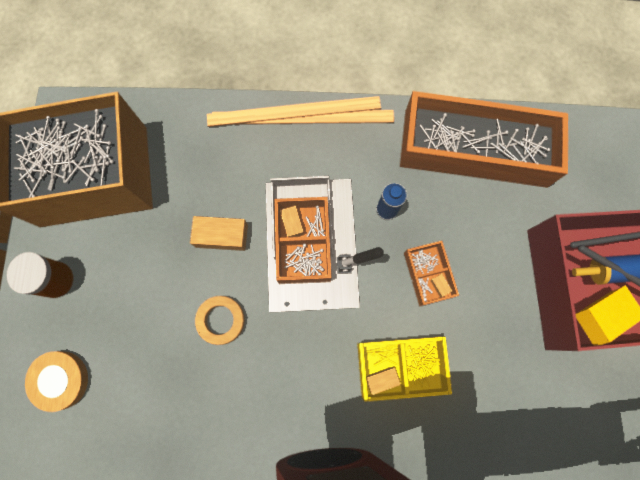

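Side view: the tray sits at about (302,280), the lever's sleeve at (346,218), the cartridge at (297,217) and the small look-alike tray at (374,224). Top view: the tray is at (303,240), the plate spans (267–358, 180–311), the sleeve is at (370,256) and the cartridge at (392,200). The look-alike tray is at (431,272) and the yellow tray at (405,368).

```bash
cat > h.py <<'E'
import cv2, numpy as np
from plant import get_calibration, get_image
def cloud(n,d):
    c=get_calibration(n);h,w=d.shape
    uv=np.stack(np.meshgrid(np.arange(w),np.arange(h)),-1).reshape(-1,1,2).astype(float)
    xy=cv2.undistortPoints(uv,c["intrinsics"],c["dist_coeffs"]).reshape(-1,2)
    P=np.c_[xy,np.ones(len(xy))]*d.reshape(-1,1)
    T=c["world_from_camera"]; return (P@T[:3,:3].T+T[:3,3]).reshape(h,w,3)
def ray(n,uv):
    c=get_calibration(n);xy=cv2.undistortPoints(np.array(uv,float).reshape(-1,1,2),c["intrinsics"],c["dist_coeffs"]).reshape(-1,2)
    T=c["world_from_camera"];return T[:3,3],np.c_[xy,np.ones(len(xy))]@T[:3,:3].T
def onplane(n,uv,z):
    o,r=ray(n,uv);return o+r*((z-o[2])/r[:,2])[:,None]
def tri(uva,uvb):
    (o1,r1),(o2,r2)=ray("top",uva),ray("side",uvb);r1,r2=r1[0],r2[0]
    s=np.linalg.lstsq(np.c_[r1,-r2],o2-o1,rcond=None)[0]
    a,b=o1+s[0]*r1,o2+s[1]*r2;return (a+b)/2,np.linalg.norm(a-b)
def big(m):
    k,l,s,_=cv2.connectedComponentsWithStats(m.astype(np.uint8));return l==1+s[1:,4].argmax()
E
python3 - <<'E'
from h import *
np.set_printoptions(precision=4,suppress=True)
roi={"top":(170,320,255,370),"side":(240,335,212,392)}
for n in roi:
    f=np.load(f"pics/{n}0.npz");p,d=f["p"],f["d"];W=cloud(n,d)
    hsv=cv2.cvtColor(p,cv2.COLOR_RGB2HSV).astype(int);H,S,V=hsv[...,0],hsv[...,1],hsv[...,2]
    r=roi[n];m=np.zeros(d.shape,bool);m[r[0]:r[1],r[2]:r[3]]=1
    wood=m&(S>110)&(H<18)
    plate=big(m&(S<45)&(V>130)&(W[...,2]<.015))
    for nm,mk in(("tray top",big(wood&(W[...,2]>.055)&(W[...,2]<.08))),("plate",plate)):
        q=W[mk];rc=cv2.minAreaRect(q[:,:2].astype(np.float32))
        print(n,nm,mk.sum(),"z",np.median(q[:,2]),"rect",np.array(rc[0]),np.array(rc[1]),rc[2]); print(cv2.boxPoints(rc).round(4).tolist())
    rr=(235,285,335,395) if n=="top" else (190,265,325,362)
    m[:]=0;m[rr[0]:rr[1],rr[2]:rr[3]]=1
    k=big(m&(V<70)&(W[...,2]>.05));ys,xs=np.nonzero(k);q=W[k]
    print(n,"sleeve",k.sum(),xs.min(),xs.max(),ys.min(),ys.max(),"lo",q.min(0),"hi",q.max(0), cv2.minAreaRect(np.c_[xs,ys].astype(np.float32)))
    blue=(H>100)&(H<125)&(S>120)&(W[...,0]>.5)&(W[...,1]>-.3)&(W[...,1]<0);q=W[big(blue)];print(n,"cart",q.min(0),q.max(0))
    b=wood*0
    Z=(abs(W[...,1]+.22)<.1)&(W[...,0]>.3)&(W[...,0]<.6)&(S>110)&(H<18)&(W[...,2]>.02);q=W[big(Z)];print("lookalike",q.min(0),q.max(0))
    Y=(H>20)&(H<35)&(S>150)&(W[...,1]>-.35)&(W[...,1]<0);q=W[big(Y)];print("yellow",q.min(0),q.max(0))
E
cat > crop.py <<'E'
import sys,cv2
f,a,b,c,d,s,o=sys.argv[1:];s=int(s);i=cv2.imread(f)[int(a):int(b),int(c):int(d)]
cv2.imwrite(o,cv2.resize(i,None,fx=s,fy=s,interpolation=cv2.INTER_CUBIC))
E
python3 crop.py pics/side0.png 170 340 200 410 3 pics/c1.png
```

```text
top tray top 1127 z 0.06404365796793177 rect [0.58   0.0854] [0.1706 0.1102] 4.713128566741943
[[0.49050000309944153, 0.13330000638961792], [0.49950000643730164, 0.023499999195337296], [0.6694999933242798, 0.03750000149011612], [0.6603999733924866, 0.14730000495910645]]
top plate 10249 z 0.001391367763814877 rect [0.5863 0.0671] [0.3325 0.2569] 2.1959829330444336
[[0.41530001163482666, 0.1890999972820282], [0.4250999987125397, -0.06769999861717224], [0.7573000192642212, -0.05490000173449516], [0.7475000023841858, 0.20180000364780426]]
top sleeve 285 354 383 248 263 lo [ 0.529  -0.0698  0.0783] hi [ 0.5489 -0.0194  0.1458] ((368.04998779296875, 255.6500244140625), (10.119288444519043, 30.041635513305664), 71.56504821777344)
top cart [ 0.644  -0.1144  0.1024] [ 0.6855 -0.0742  0.1274]
lookalike [ 0.4568 -0.2373  0.02  ] [ 0.5887 -0.1326  0.0457]
yellow [ 0.2587 -0.2319 -0.0044] [ 0.3951 -0.0358  0.065 ]
side tray top 1515 z 0.06260048309900401 rect [0.5809 0.0855] [0.1696 0.1167] 5.393737316131592
[[0.4909999966621399, 0.13570000231266022], [0.5019999742507935, 0.019500000402331352], [0.670799970626831, 0.03539999946951866], [0.6599000096321106, 0.15160000324249268]]
side plate 8536 z 0.0007020532561683446 rect [0.6031 0.0465] [0.3929 0.3145] 20.98056411743164
[[0.36340001225471497, 0.12300000339746475], [0.47600001096725464, -0.17069999873638153], [0.8428000211715698, -0.029999999329447746], [0.7301999926567078, 0.263700008392334]]
side sleeve 328 339 352 201 239 lo [ 0.2448 -0.0624  0.078 ] hi [0.5495 0.8966 0.6998] ((345.91888427734375, 219.98648071289062), (8.713146209716797, 38.79815673828125), 9.462323188781738)
side cart [ 0.6463 -0.1033  0.1054] [ 0.6818 -0.0742  0.1274]
lookalike [ 0.4584 -0.2373  0.02  ] [ 0.5787 -0.1321  0.0446]
yellow [ 0.2681 -0.2145  0.001 ] [ 0.3915 -0.0315  0.0629]
```

View pics/c1.png

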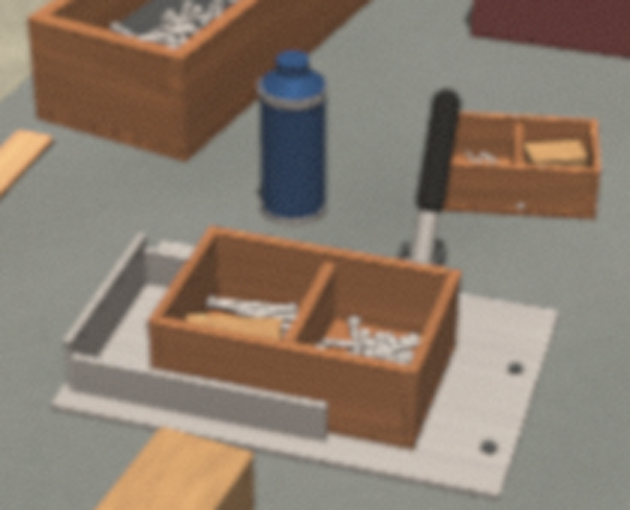

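The crop shows the lever's tip at about (446,95) and its base at (425,255), with the tray clear of the stop. The plate mask leaked onto the bench, so I'll redo it with a brighter threshold, triangulate the lever tip and check IK.

Run:
```python
from h import *
from plant import *
np.set_printoptions(precision=4,suppress=True)
f=np.load("pics/top0.npz");p,d=f["p"],f["d"]
hsv=cv2.cvtColor(p,cv2.COLOR_RGB2HSV).astype(int);S,V=hsv[...,1],hsv[...,2]
print("V bench",V[300,250],S[300,250],"plate",V[300,300],S[300,300],V[220,345])
m=np.zeros(d.shape,bool);m[170:320,255:340+20]=1
m=big(m&(V>(V[300,250]+V[300,300])/2)&(S<60));m[:, :]&=True
ys,xs=np.nonzero(m)
# front edge, right edge, left edge by ray onto z=6mm
fr=[(c,np.nonzero(m[:,c])[0].max()+.5) for c in range(280,350)]
rt=[(np.nonzero(m[r])[0].max()+.5 ,r) if 0 else (np.nonzero(m[r])[0].max()+.5,r) for r in list(range(190,235))+list(range(280,303))]
lf=[(np.nonzero(m[r])[0].min()-.5,r) for r in range(285,303)]
L={}
for nm,e in(("front",fr),("right",rt),("left",lf)):
    q=onplane("top",e,.006)[:,:2];l=cv2.fitLine(q.astype(np.float32),cv2.DIST_HUBER,0,.001,.001).ravel()
    if abs(l[1])>abs(l[0]): a=np.arctan2(-l[0]*np.sign(l[1]),abs(l[1]))
    else: a=np.arctan2(l[1]*np.sign(l[0]),abs(l[0]))
    L[nm]=l;print(nm,l,"yaw",a)
yaw=np.arctan2(L["right"][1],L["right"][0]); ex=np.array([np.cos(yaw),np.sin(yaw)]);ey=np.array([-ex[1],ex[0]])
o=ex*(L["front"][2:]@ex+.105)+ey*(L["right"][2:]@ey+.112)
print("yaw",yaw,"origin",o,"width",(L["left"][2:]-L["right"][2:])@ey)
D=lambda w:np.array([(w-o)@ex,(w-o)@ey])
print("tray centre in dock",D(np.array([.580,.0854])),"cart",D(np.array([.665,-.094])))
# lever tip: hemisphere-ish end centres (top: end of sleeve inset by radius ; side same)
t,g=tri((378,252.5),(347.7,205.5));print("tip",t,"gap",g,"dock",D(t[:2]))
for P,z in((o-.12*ex,.2),(o-.014*ex-.2*ey,.25),(o-.014*ex-.05*ey,.105)):
  for rl in(0,np.pi):
    print(rl,inverse_kinematics([*P,z],[rl,np.pi/2,yaw if rl==0 else yaw]))
```

```text
V bench 168 20 plate 246 12 232
front [ 0.0948 -0.9955  0.4409  0.0484] yaw 0.09496291
right [0.6736 0.7391 0.6161 0.1165] yaw -0.7390782
left [0.9982 0.0605 0.4697 0.1529] yaw 0.060586616
yaw 0.83171815 origin [0.4907 0.1451] width 0.13274133
tray centre in dock [ 0.016  -0.1063] cart [-0.0593 -0.2899]
tip [ 0.5431 -0.0608  0.1305] gap 0.0024452582010855766 dock [-0.1169 -0.1775]
0 [-0.0543 -0.2869  2.0802  0.      1.3483 -2.4568]
3.141592653589793 [-0.0543 -0.2869  2.0802  0.      1.3483  0.6848]
0 [-0.1252  0.2186  1.4935  0.      1.4295 -2.5277]
3.141592653589793 [-0.1252  0.2186  1.4935  0.      1.4295  0.6139]
0 [ 0.0432  0.1193  1.8919  0.      1.1304 -2.3593]
3.141592653589793 [0.0432 0.1193 1.8919 0.     1.1304 0.7823]
```

Run:
```python
from h import *
np.set_printoptions(precision=4,suppress=True)
f=np.load("pics/top0.npz");p=f["p"]
V=cv2.cvtColor(p,cv2.COLOR_RGB2HSV)[...,2].astype(int)
for r in(185,200,215,230,290,300): print(r,V[r,340:366])
# gradient edges between plate (bright) and bench along rows at the right
rows=[r for r in list(range(185,235))+list(range(285,303))]
E_=[]
for r in rows:
    g=np.diff(cv2.GaussianBlur(V[r:r+1].astype(np.float32),(5,1),0)[0]);w=g[346:364];k=346+w.argmin();E_.append((k+.5,r))
q=onplane("top",E_,.006)[:,:2];l=cv2.fitLine(q.astype(np.float32),cv2.DIST_HUBER,0,.001,.001).ravel()
l*=np.r_[np.sign(l[0]),np.sign(l[0]),1,1];yaw=np.arctan2(l[1],l[0]);print("right yaw",yaw)
for yaw in(yaw,.087):
    ex=np.array([np.cos(yaw),np.sin(yaw)]);ey=np.array([-ex[1],ex[0]])
    o=ex*(np.array([.4409,.0484])@ex+.105)+ey*(l[2:]@ey+.112)
    D=lambda w:np.array([(w-o)@ex,(w-o)@ey])
    print(yaw,o,"tray",D(np.array([.580,.0854])),"cart",D(np.array([.665,-.094])),"tip",D(np.array([.5431,-.0608])))
```

```text
185 [232 232 231 231 233 231 230 232 231 232 225 181 163 164 165 165 165 166
 166 163 166 164 165 167 168 167]
200 [235 233 234 232 235 234 233 232 234 235 233 226 165 160 162 160 163 159
 162 165 164 166 167 166 164 165]
215 [233 232 233 235 232 233 234 234 234 236 235 233 225 164 158 161 163 158
 158 159 160 161 161 161 160 162]
230 [234 233 235 233 235 232 233 233 234 234 236 233 230 226 167 158 160 156
 157 155 156 154 156 154 155 157]
290 [238 237 241 240 240 239 238 237 237 235 236 236 237 236 234 233 233 230
 199 169 167 164 167 166 164 165]
300 [239 238 240 243 241 240 240 239 238 239 238 238 238 237 237 236 235 235
 227 137 160 165 167 167 167 165]
right yaw 0.08903375
0.08903375 [0.5432 0.083 ] tray [ 0.0368 -0.0009] cart [ 0.1056 -0.1872] tip [-0.0129 -0.1433]
0.087 [0.5433 0.0831] tray [ 0.0368 -0.0009] cart [ 0.1059 -0.187 ] tip [-0.0127 -0.1433]
```

```bash
cat > dock.py <<'E'
from h import *
from plant import *
np.set_printoptions(precision=4,suppress=True)
yaw=.088;o=np.array([.5432,.083]);ex=np.array([np.cos(yaw),np.sin(yaw)]);ey=np.array([-ex[1],ex[0]])
W=lambda x,y,z:[*(o+x*ex+y*ey),z]
R=[np.pi,np.pi/2,yaw]
def st(t):
    s=observe();e=s["eef_pos"][:2]-o;f=s["ft_force"]
    print(t,"t",s["time_s"].__round__(2),"dock",e@ex,e@ey,s["eef_pos"][2],"F",f[:2]@ex,f[:2]@ey,f[2],"open",s["opening"])
def snap(k):
    for n in("side","top"):
        p,d=get_image(n);cv2.imwrite(f"pics/{n}{k}.png",p[:,:,::-1]);np.savez(f"pics/{n}{k}.npz",p=p,d=d)
E
python3 - <<'E'
from dock import *
gripper_to(0,60)
movep(W(-.10,0,.23),R);st("above")
move_l(W(-.10,0,.026),feed=.2);st("down")
print(move_l(W(-.05,0,.026),feed=.08,max_force=20));st("near")
print(move_l(W(-.018,0,.026),feed=.04,max_force=25));st("pushed")
E
```

```text
above t 3.48 dock -0.09980287435155837 -0.0005943529914775876 0.23003774189990678 F 0.10346778619503336 -0.6716129416451795 -0.3543809207681995 open -0.00022373558858385502
down t 4.64 dock -0.09906517679437057 -0.00015278785411969854 0.02690635716342512 F -0.2711770313974465 -0.7617914806097668 -0.059109200367210735 open -0.000294545415660184
False
near t 5.42 dock -0.04973835378746402 2.7377840686486058e-05 0.02605981927989431 F 0.43239950804066135 0.17947111626294576 -0.7987667913269338 open 0.00046697354020586255
False
pushed t 6.37 dock -0.017728447317932623 -2.9829506227536688e-05 0.026135617413047457 F -0.6662929991759953 -0.06636666724842527 -0.908002101717203 open 0.00035755692075237173
```

```bash
python3 -c "
from dock import *
snap(1)"; python3 crop.py pics/side1.png 170 340 200 410 3 pics/c2.png
```

```text
(no output)
```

View pics/c2.png

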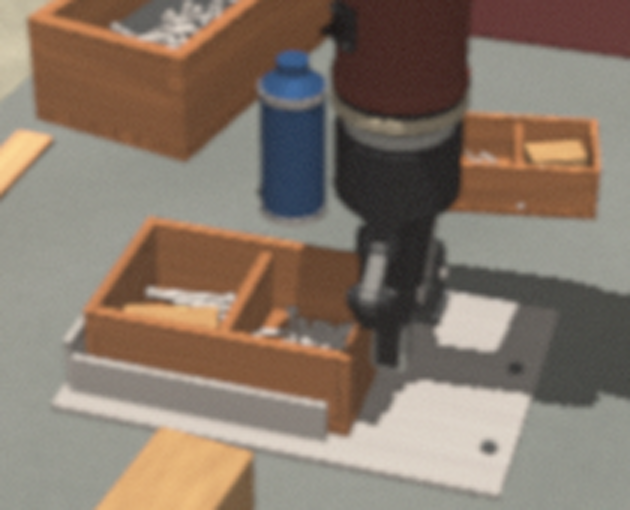

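The crop shows the tray moved nearly home, with the fingers at (390,340) against its front and the tray still upright. I'll finish against the stop with a force limit.

Run:
```python
from dock import *
print(move_l(W(.004,0,.026),feed=.015,max_force=22));st("stop")
hold(.2);st("held")
move_l(W(-.10,0,.026),feed=.12)
move_l(W(-.10,0,.20),feed=.25);st("back")
snap(2)
for n,r in(("top",(170,320,255,340)),("side",(200,335,212,392))):
    f=np.load(f"pics/{n}2.npz");p,d=f["p"],f["d"];C=cloud(n,d);h=cv2.cvtColor(p,cv2.COLOR_RGB2HSV)
    m=np.zeros(d.shape,bool);m[r[0]:r[1],r[2]:r[3]]=1
    q=C[big(m&(h[...,1]>110)&(h[...,0]<18)&(C[...,2]>.055)&(C[...,2]<.08))];rc=cv2.minAreaRect(q[:,:2].astype(np.float32))
    e=np.array(rc[0])-o;print(n,"tray centre dock",e@ex,e@ey,rc[1:],np.median(q[:,2]))
```

```text
True
stop t 7.31 dock -0.012595049472797278 0.0004833910199416315 0.024200687141927715 F -2.0226774958190106 0.22162553440094465 5.205028656794475 open 3.9011343279809665e-05
held t 7.51 dock -0.012685035251134678 0.0004941095024210435 0.024122745648965313 F -1.058456572104483 -0.3519555192929537 5.917293002938288 open 0.00024784035690429994
back t 9.22 dock -0.10065617228668979 6.02060598435569e-05 0.1986189114127058 F -0.01244580796021721 -0.3386764938151918 -0.4670691525922338 open -0.0003560369982611852
top tray centre dock 0.11916649423350457 0.00019431755921315994 ((0.10190606862306595, 0.10981813073158264), 5.021331310272217) 0.06367618452368051
side tray centre dock 0.08544855241527953 0.0009476341457223092 ((0.1696697324514389, 0.11590699851512909), 5.187548637390137) 0.06278042885437563
```

By the side view the tray centre is at 85.4 mm (85 is home). I'll press once more to confirm the hard stop, then look from above before the lever.

```bash
python3 - <<'E'
from dock import *
move_l(W(-.10,0,.030),feed=.3)
move_l(W(-.025,0,.030),feed=.12)
print(move_l(W(.003,0,.030),feed=.02,max_force=30));st("stop")
move_l(W(-.10,0,.030),feed=.12)
move_l(W(-.10,0,.23),feed=.3)
movep(W(-.014,-.195,.25),R);st("right of lever")
snap(3)
E
python3 crop.py pics/top3.png 160 330 240 450 3 pics/c3.png
```

```text
True
stop t 11.73 dock -0.012092884444411827 0.00017142127216173786 0.0287740659147228 F 0.11908403074404927 -0.15154024400727928 0.03038544208270441 open 0.00016944663276887776
right of lever t 14.3 dock -0.014792139866039224 -0.19385460125642195 0.2485332155502205 F 0.7099279208124731 0.5170079081135104 -1.3202804595081692 open -0.00022431195347477715
```

View pics/c3.png

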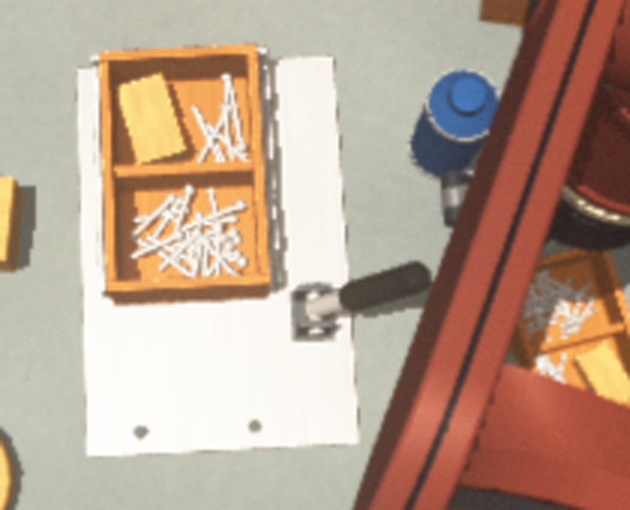

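The top crop shows the tray filling the bay with its front edge at about y=290, square to the plate. Both presses stopped at the same place, so it's home. The lever is open with its tip at (425,275), and the cartridge is untouched. Next I'll push the lever.

```bash
python3 - <<'E'
from dock import *
move_l(W(-.014,-.195,.105),feed=.2);st("down")
print(move_l(W(-.014,-.10,.105),feed=.08,max_force=20));st("mid")
print(move_l(W(-.014,-.045,.105),feed=.08,max_force=20));st("over")
hold(.3)
move_l(W(-.014,-.045,.25),feed=.25)
movep(W(-.16,-.05,.28),R);hold(.3);st("clear")
snap(4)
E
python3 crop.py pics/side4.png 170 340 200 410 3 pics/c4.png
python3 crop.py pics/top4.png 160 330 180 450 2 pics/c5.png
```

```text
down t 15.28 dock -0.013052860164893277 -0.1950874843530694 0.10637804108284152 F 0.17556679906564535 0.045886410763921484 1.1050637292280348 open -0.0004390056143061381
True
mid t 15.9 dock -0.01246141721902094 -0.15813749127779642 0.10740966689577347 F 0.08641638440323038 -1.9530834796919339 3.349174789321839 open -0.000117637989493741
True
over t 16.29 dock -0.012172043356469429 -0.15508165800676255 0.10896488819204457 F -2.290783829012058 -2.499047562657997 5.241174793080446 open -0.0003100733778627853
clear t 18.41 dock -0.1596021656243246 -0.050018393930292 0.2794833468950138 F -1.0687451876771685 0.5549411009526297 -0.00729172010014334 open -0.0003807362097203138
```

View pics/c4.png

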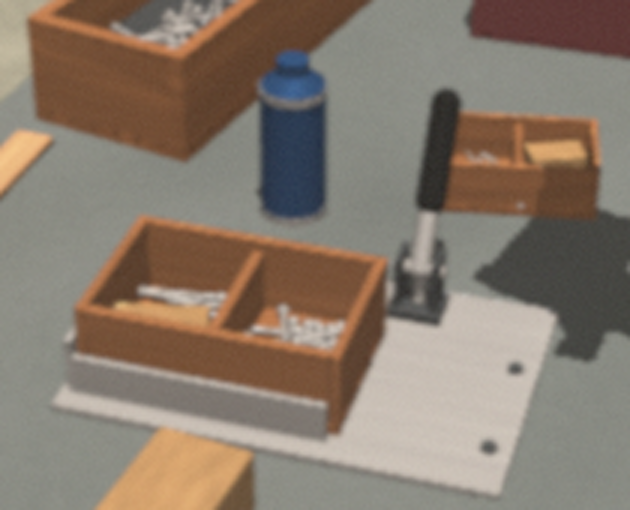

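View pics/c5.png

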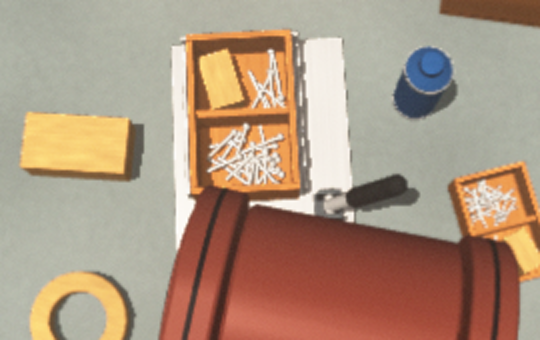

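Both views show the lever still open and nothing else disturbed. The 20 N guard stopped the push at contact, probably because the wide knuckle side of the gripper met the lever end. I'll turn the tool 90° so the slim pad side leads, use only the tips (16–32 mm above the TCP), and push slower with a larger guard.

```bash
python3 - <<'E'
from dock import *
c=[[np.pi,np.pi/2,yaw+s*np.pi/2] for s in(1,-1)]
R2=min((r for r in c if inverse_kinematics(W(-.014,-.195,.25),r) is not None),key=lambda r:abs(inverse_kinematics(W(-.014,-.195,.25),r)[5]))
print(inverse_kinematics(W(-.014,-.195,.25),R2))
movep(W(-.014,-.195,.25),R2)
move_l(W(-.014,-.195,.119),feed=.2);hold(.2);st("down")
for y in(-.15,-.13,-.11,-.09,-.07,-.045):
    if observe()["time_s"]>34: break
    b=move_l(W(-.014,y,.119),feed=.05,max_force=35);st((y,b))
    if b: break
snap(5)
E
python3 crop.py pics/side5.png 150 340 200 410 3 pics/c6.png
```

```text
[-0.3444  0.048   1.6815  0.      1.412  -0.4324]
down t 21.07 dock -0.012910320461069935 -0.1954880505654634 0.12076038999809574 F 0.7680908788253786 -0.3444899464768422 -0.2147146962986617 open 0.00020909316307703716
(-0.15, False) t 22.12 dock -0.013985623935743367 -0.14996299256601264 0.11884164106389226 F 1.3239300204511344 -1.579252112539712 0.6962569928262237 open -0.0003713430416400629
(-0.13, False) t 22.67 dock -0.014384457271666021 -0.12929421258356186 0.11855953411242258 F -0.6270492484570129 -1.025908778779636 -0.5575953963391942 open -2.7520664424081523e-05
(-0.11, False) t 23.22 dock -0.014062690487046302 -0.10958080667523117 0.11892829773897257 F 0.1824525877779008 -0.09944427153979829 -0.2003813282967957 open -6.490727398467396e-05
(-0.09, False) t 23.77 dock -0.014022412149114538 -0.08968745619803989 0.11895878145315397 F 0.7764240575970474 0.8367130814473119 0.39143133527915175 open 3.446696810105924e-05
(-0.07, False) t 24.32 dock -0.013981842684819735 -0.06972465191375839 0.1190136011657746 F 0.6082907612222652 -0.08121908258292812 0.04218328993966354 open -4.8276867080131316e-06
(-0.045, False) t 24.97 dock -0.014000874995315073 -0.04481709067869699 0.11899634864472733 F -1.2913059221299812 0.7917555812988207 -0.3001740550877472 open -0.0001601151872019464
```

View pics/c6.png

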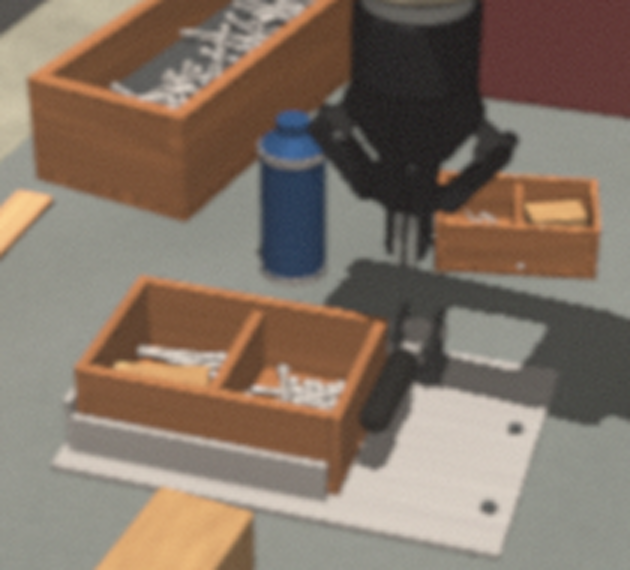

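The lever has flipped and lies across the tray's front, with its end at about (378,412). I'll retreat and measure the final state.

```bash
python3 - <<'E'
from dock import *
move_l(W(-.014,-.045,.28),feed=.25)
r=observe()["tcp_rot"]
movep(W(-.10,-.26,.30),list(r));hold(.3);st("clear")
snap(6)
for n,rg in(("side",(200,335,212,392)),("top",(170,320,255,340))):
    a=np.load(f"pics/{n}0.npz");f=np.load(f"pics/{n}6.npz");p,d=f["p"],f["d"];C=cloud(n,d);h=cv2.cvtColor(p,cv2.COLOR_RGB2HSV)
    m=np.zeros(d.shape,bool);m[rg[0]:rg[1],rg[2]:rg[3]]=1
    q=C[big(m&(h[...,1]>110)&(h[...,0]<18)&(C[...,2]>.055)&(C[...,2]<.08))];rc=cv2.minAreaRect(q[:,:2].astype(np.float32))
    e=np.array(rc[0])-o;print(n,"tray",e@ex,e@ey,rc[1:],np.median(q[:,2]))
    e=(C[...,:2]-o);X,Y,Z=e@ex,e@ey,C[...,2]
    k=(h[...,2]<80)&(abs(X+.014)<.02)&(Y>-.05)&(Y<.07)&(Z>.025)&(Z<.15)
    if k.any(): print(n,"sleeve y",np.percentile(Y[k],[1,99]),"top z",np.percentile(Z[k],[2,98]),"x",X[k].mean(),k.sum())
    print("open lever region",((h[...,2]<80)&(abs(X+.014)<.03)&(Y<-.10)&(Y>-.17)&(Z>.07)&(Z<.16)).sum())
    def pos(pp,dd):
        c=cloud(n,dd);g=cv2.cvtColor(pp,cv2.COLOR_RGB2HSV);o_=[]
        b=big((g[...,0]>100)&(g[...,0]<125)&(g[...,1]>120)&(c[...,0]>.55)&(c[...,1]>-.2)&(c[...,1]<0)&(c[...,2]<.14));o_.append(c[b].mean(0))
        for y0,y1,x0,x1 in((.18,.35,.52,.75),(.15,.4,.35,.52)):
            b=(g[...,1]>90)&(g[...,0]<25)&(c[...,1]>y0)&(c[...,1]<y1)&(c[...,0]>x0)&(c[...,0]<x1)&(c[...,2]>.01);o_.append(c[b].mean(0))
        return np.array(o_)
    print("shift mm (cartridge, carton, tape)\n",1000*(pos(p,d)-pos(a["p"],a["d"])))
E
python3 crop.py pics/top6.png 150 360 170 450 2 pics/c7.png
```

```text
clear t 27.08 dock -0.09952595110602784 -0.25905655764623087 0.29985783286760553 F 0.6042864931950308 0.7391924724437162 -0.03851268622306789 open -0.000243669297875882
side tray 0.08564666927184882 0.0011680409358630415 ((0.17011630535125732, 0.11414080113172531), 5.303518772125244) 0.06264335387711772
side sleeve y [-0.0407  0.0341] top z [0.0413 0.058 ] x -0.014341923296665842 297
open lever region 0
shift mm (cartridge, carton, tape)
 [[-0.0628 -0.0016  0.0071]
 [-0.0009 -0.2177  0.1766]
 [-0.0409  0.0091  0.0437]]
top tray 0.08483993450523196 9.621921164423662e-05 ((0.17113003134727478, 0.109788678586483), 5.2256669998168945) 0.06400663001283696
top sleeve y [-0.0437  0.0277] top z [0.0473 0.058 ] x -0.012871123248584611 94
open lever region 0
shift mm (cartridge, carton, tape)
 [[-0.0871  0.2268 -0.0148]
 [-0.0292  0.0035 -0.0978]
 [-0.0481  0.1195 -0.1175]]
```

View pics/c7.png

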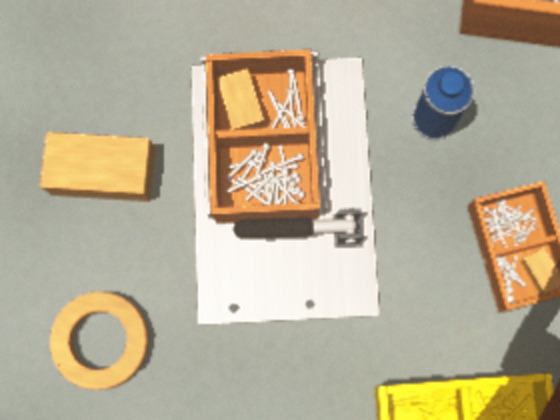

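The picture shows the lever fully closed across the tray front, (240–360, 228). The tray is home and the other objects are unmoved, so I'm handing in.

```bash
python3 -c "
from plant import *
job_done();print(observe()['time_s'])"
```

```text
the job is handed in; nothing more can be done
the job is handed in; nothing more can be done
```

The tray is pushed home against the back stop and the keeper lever is snapped closed across its front. I handed the job in at about 27 s.

- **Tray:** I pushed it with shut fingertips until a force-limited stop, then pressed again; the two stops were about 0.5 mm apart. The last pictures put its centre at 84.8 mm (top view) and 85.6 mm (side view) in the dock; 85 mm is home.
- **Lever:** My first push tripped its 20 N guard at contact and left the lever open. I think the lever end met the gripper's wide knuckle side. I turned the tool 90° and pushed it over centre with the slim side of the fingertips. Its sleeve top is now at 58 mm and its end at y ≈ 28 to 34 mm, which fits the closed position.
- **Other items:** The cartridge, carton and tape roll measured within 0.25 mm of where they started, and the arm finished clear of everything.
- **Checks that disagreed:** My first plate outlines were wrong because the colour mask leaked onto the bench and then lost the right edge, so I refitted them before moving. One top-view tray measurement during the job was also wrong, probably because the arm hid part of the tray. The final top view was clean.

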